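# Swap the open canister on the coffee shelf

## Robot

A 6-joint arm with a two-finger parallel gripper is mounted at the origin on the work surface. World frame = base frame: x ahead of the robot, y to its left, z up, the work surface at z = 0. Lengths are in m, angles in rad, forces in N, time in s.
With the tool pointing down it reaches from about 0.25 to 0.8 m from the base axis. Payload 8.5 kg.
Tool frame: the origin (TCP) lies at the very end of the fingers, on their centre line; the grasp point (between the pads) lies 19 mm behind it; z points along the fingers, y is the line along which they close (so a half turn about z gives the same grasp; the last joint's range is limited). The gripper opens to 85 mm and grips with 20 to 120 N. Pads are 22 mm wide; open, the fingers measure 114 mm over their backs; the gripper's body (76 mm by 85 mm) begins 54 mm behind the grasp point. The pads swing forward as they close: fully open they stand 13 mm farther back than shut.
Start: joints at [1.172, 0.238, -0.013, 1.319, 0, 1.571], TCP at [0.204, 0.484, 0.231] pointing down, gripper open.
Joint ranges: [-2.66, 2.66], [-1.03, 1.9], [-1.14, 1.46], [-1.82, 2.27], [-1.45, 1.34], [-3.14, 3.14]. Speed limits (rad/s): [2.22, 2.22, 2.79, 3.14, 3.14, 3.14].

## Interface

Orientations are given as a rotation vector (axis times angle).
In Python, from bench import robot gives the robot as it stands.
- The arm moves only by the tool send_rows, never from a script. Its argument "increments" is a list of rows, each an object with "rotation": the turn, a rotation vector about the tool's x, y, z in units of 90 degrees (1.0 is 90 degrees), a list of three; "linear": the shift along the tool's x, y, z in units of 0.2 m (1.0 is 0.2 m), a list of three; "claw": the finger opening in mm, from 0 to 85.4. A call has 1 to 10 rows; each row is the pose to reach, as a shift and turn from the pose commanded when the call began, along the tool's axes at that moment; what a row does not reach only later rows make up. A row lasts 1/8 s, in which the tool goes at most 62.5 mm and 10.7 degrees, less where a joint would pass 70% of its speed; a pose out of reach is approached as far as the arm can. A call with a number of a shift or a turn outside -1 to 1 is refused whole. A call with a gripper value outside its range is refused whole. The fingers move at their own pace and stop on an object; the grip force is fixed at half the most. Time passes only in rows, so rows that repeat a pose let the fingers close. It gives the time, the measured TCP pose, the force, the opening and the grip force at its end, in the units of the state.
- robot.get_obs(): the state, without advancing time (a new reading comes with each control period).
- robot.read_camera(name): name is "side" or "top"; returns a dict with "image" (400x640x3 uint8, red, green, blue), "z_map" (400x640 float32, m along the optical axis (not along the pixel's ray), 0 where there is no reading), "mtx" (3x3 intrinsics, pixels), "rvec" (rotation vector, rad) and "tvec" (3), from world to camera coordinates, as OpenCV has them. Camera axes: x right, y down, z forward; pixel columns grow to the right and rows downward; lengths in m; the calibration is good to about 2 mm. A picture is of the moment at which its call begins.
- robot.hand_in(): hands the job in; it is judged then, once.
Trained networks look in a picture, given as the dict that the camera call returned (one of the last four; its "shot" number tells which), for a name from the list of things; names that differ only in an ending like _2 or _b are one class to them, and where a whole thing is asked for, a point or a joint stands for the part that bears it (a point fixed in the world has none). Each returns a list of dicts, best first, with "conf" (0 to 1); they miss things now and then, are a little off and sometimes report something else, mostly with a low value. They report only what shows in the picture. A call takes as long as a camera call. They do not tell look-alikes from the thing itself.
- robot.look_for(query, picture): "centre" ([column, row] in pixels, amid what is visible of it).
The state is a dict: "time_s": time; "joint_pos": joint angles; "qvel": joint speeds; "joint_torque": joint torques, N m; "eef_pos": TCP position; "tool_rot": TCP orientation; "force": force on the tool from outside, world axes, zero at the start; "ft_torque": the same for the moment, N m; "finger_gap": opening from 0.0 (shut) to 1.0 (fully open); "finger_force": force on a finger pad.
Only numpy, scipy, OpenCV 4.12 (cv2) and the standard library are available. Lean on these libraries where they do the work, as an engineer would, in place of code of your own. Each camera call takes 0.05 s, during which the arm holds its last target. There are 200 camera calls.

## Task

Change over which canister is open: with a fingertip, push the grey canister's open lid over so that it drops shut, and flip the green canister's lid up and over until it stays open by itself; either one first. Only push, gently: do not pinch or pick up anything, do not shove the canisters along or tip them, and leave everything else on the shelf where it stands.

Things in the scene. Friction and masses are not known exactly. Their poses are not given: they have to be found in the camera images.
- green_canister: Canister of green plastic, open-topped box with a hinged lid: 80 mm deep (its x), 110 mm wide (its y), 85 mm high, walls 4 mm, loose, about 0.8 kg. Origin: centre of its underside; x points from the lipped front to the hinge at the back, z up. It stands on the oak shelf, whose top is 80 mm above the desk. Its place and yaw vary.
- green_lid (a joint): Lid of the green canister, rad: 0 shut, 1.85 fully open against its stop (leaning back about 16 degrees past upright). Hinge along the canister's y at the back rim (40 mm behind the centre, 85 mm above the underside). The lid is a flat plate 84 mm long, 114 mm wide, 8 mm thick, about 90 g, its underside level with the hinge line when shut; free-swinging with slight damping: below about 1.5 rad it falls shut, past about 1.6 rad it falls open and stays. Starts shut.
- green_lip (a point): Middle of the front edge of the black lip on the green lid, moving with the lid: 100 mm from the hinge line, 60 mm in front of the canister's centre when shut. The lip is 56 mm wide, 5 mm thick (this point is half-way through it), and juts out 17 mm beyond the lid and 20 mm beyond the canister's front wall, with free space below, so that a fingertip tilted forward can catch it from underneath.
- grey_canister: Canister of grey plastic, open-topped box with a hinged lid: 80 mm deep (its x), 110 mm wide (its y), 85 mm high, walls 4 mm, loose, about 0.8 kg. Origin: centre of its underside; x points from the lipped front to the hinge at the back, z up. It stands on the oak shelf, whose top is 80 mm above the desk. Its place and yaw vary.
- grey_lid (a joint): Lid of the grey canister, rad: 0 shut, 1.85 fully open against its stop (leaning back about 16 degrees past upright). Hinge along the canister's y at the back rim (40 mm behind the centre, 85 mm above the underside). The lid is a flat plate 84 mm long, 114 mm wide, 8 mm thick, about 90 g, its underside level with the hinge line when shut; free-swinging with slight damping: below about 1.5 rad it falls shut, past about 1.6 rad it falls open and stays. Starts open.
- grey_lip (a point): Middle of the front edge of the black lip on the grey lid, moving with the lid: 100 mm from the hinge line, 60 mm in front of the canister's centre when shut. The lip is 56 mm wide, 5 mm thick (this point is half-way through it), and juts out 17 mm beyond the lid and 20 mm beyond the canister's front wall, with free space below, so that a fingertip tilted forward can catch it from underneath.
- coffee_jar: Bystander: closed instant coffee jar, amber glass, black cap, 76 mm across, 150 mm high; origin under its centre, as for all bystanders unless told.
- black_mug: Bystander: matte black mug, 82 mm across, 95 mm high.
- creamer_jug: Bystander: stainless creamer jug, 72 mm across, 90 mm high, with a handle.
- sweetener_tin: Bystander: small metal tin, 56 mm across, 70 mm high.
- sugar_bowl: Bystander: white ceramic bowl, 100 mm across, 50 mm high.
- teaspoon: Bystander: teaspoon lying on the shelf, 140 mm long.
There are look-alikes about, which are no part of the job. Several things have the shape of the green_canister; the one meant has the colours described above.

How it is judged:
By the outcome, as a careful person would: the job done as asked, in the order asked, and still so for the second after the job is handed in, with the robot touching nothing.
It also fails if it takes over 51 s, if anything falls off the work surface, if the arm or the gripper's body presses on something with over 40 N, if the wrist force passes 120 N, or if a joint passes its speed limit or range.

## Working session

There is one attempt and no reset: what is moved stays moved. The work goes in short steps, Python scripts to look and compute and a tool call to move; the robot and the scene stay as the last step left them, time stands still between calls to the robot, and variables do not carry over. Pictures are saved under pics/ and viewed, at most 10 in all, crops included, and the job is handed in when it is done.

Besides the shell and the picture viewer there is one more tool, called after "Call:" as name(argument=value, ...), one argument or row to a line, values as JSON. send_rows: Moves the arm, as the interface text tells. Shifts and turns lie within -1 to 1; 1 stands for 0.2 m of shift or 90 degrees of turn. Its arguments: {"type":"object","properties":{"increments":{"type":"array","items":{"type":"object","properties":{"rotation":{"type":"array","items":{"type":"number","minimum":-1,"maximum":1}},"linear":{"type":"array","items":{"type":"number","minimum":-1,"maximum":1}},"claw":{"type":"number"}}}}},"required":["increments"]}

```bash
ls; mkdir -p pics; cat > h.py <<'E'
import numpy as np, cv2
from scipy.spatial.transform import Rotation as R
from bench import robot
def world(p):
    z=p["z_map"];K=np.array(p["mtx"]);v,u=np.mgrid[:z.shape[0],:z.shape[1]]
    c=np.stack([(u-K[0,2])/K[0,0]*z,(v-K[1,2])/K[1,1]*z,z],-1)
    Rm=R.from_rotvec(np.ravel(p["rvec"])).as_matrix()
    w=(c-np.ravel(p["tvec"]))@Rm
    w[z==0]=np.nan
    return w
def save(n,im): cv2.imwrite("pics/"+n,cv2.cvtColor(im,cv2.COLOR_RGB2BGR))
E
python3 - <<'E'
from h import *
for n in ["top","side"]:
    p=robot.read_camera(n); save(n+"0.png",p["image"]); w=world(p)
    np.savez(n+"0.npz",im=p["image"],w=w)
    for q in ["green_canister","grey_canister","green_lid","grey_lid"]:
        for d in robot.look_for(q,p)[:4]:
            c=np.round(d["centre"]).astype(int); print(n,q,c,round(d["conf"],2),np.round(w[c[1],c[0]],3))
print(robot.get_obs())
E
```

```text
pics
top green_canister [245 202] 0.97 [0.529 0.18  0.171]
top green_canister [401 317] 0.79 [ 0.24  -0.238  0.093]
top green_canister [209 286] 0.64 [0.31  0.275 0.096]
top grey_canister [393 197] 0.77 [ 0.554 -0.201  0.158]
top green_lid [208 291] 0.89 [0.297 0.277 0.095]
top green_lid [401 316] 0.8 [ 0.242 -0.238  0.094]
top green_lid [247 201] 0.71 [0.531 0.175 0.173]
top grey_lid [402 180] 0.77 [ 0.589 -0.211  0.223]
side green_canister [245 173] 0.6 [0.3   0.21  0.092]
side grey_canister [346 239] 0.88 [ 0.537 -0.21   0.158]
side grey_canister [302 127] 0.18 [0.532 0.373 0.137]
side green_lid [241 285] 0.64 [ 0.243 -0.248  0.094]
side green_lid [314 148] 0.57 [0.536 0.187 0.175]
side green_lid [245 162] 0.55 [0.306 0.269 0.093]
side grey_lid [369 223] 0.57 [ 0.586 -0.238  0.237]
{'time_s': 0.5, 'joint_pos': array([ 1.17201302e+00,  2.38222714e-01, -1.35366586e-02,  1.31918438e+00,
        2.16118183e-06,  1.57078055e+00]), 'qvel': array([-4.05536722e-04,  1.13740540e-03,  5.90256235e-05,  2.36142655e-03,
       -9.54524230e-04, -5.57827311e-04]), 'joint_torque': array([ 1.27314779e-03, -5.38164246e+01,  3.46480000e+01,  3.94129878e-03,
        8.01143779e-05, -5.31271155e-06]), 'eef_pos': array([0.20383403, 0.48375466, 0.23125   ]), 'tool_rot': array([-6.22234407e-01, -3.07932329e+00,  2.26305742e-04]), 'force': array([-0.04651678,  0.74777188,  0.3588557 ]), 'ft_torque': array([0.00699368, 0.0113283 , 0.017102  ]), 'finger_force': 0.0, 'finger_gap': 1.0026453440617724}
```

View pics/top0.png

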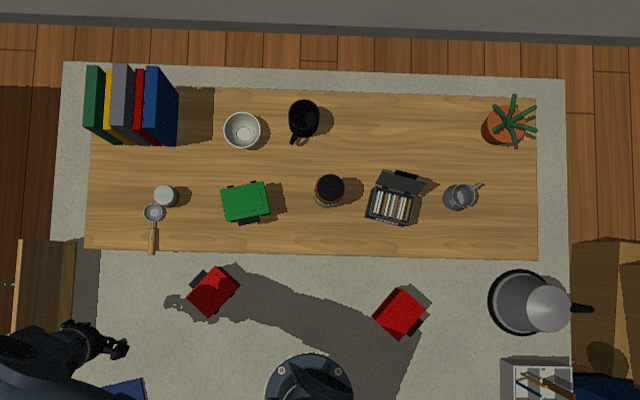

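View pics/side0.png

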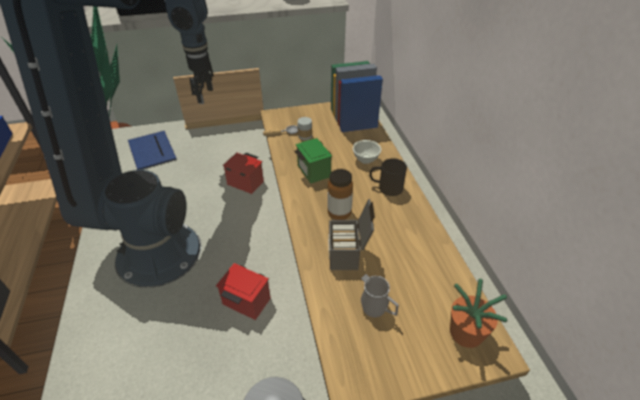

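The candidates for green are the green box at top (245,202) and two red look-alikes at (210,290) and (401,316); green is clearly (245,202). The only grey canister is the open one at (393,197). Next I'll measure their poses.

```bash
python3 - <<'E'
from h import *
d=np.load("top0.npz");im=d["im"].astype(int);w=d["w"]
save("crop0.png",cv2.resize(d["im"][150:240,200:440],(792,297),interpolation=cv2.INTER_CUBIC))
g=(im[...,1]>1.5*im[...,0])&(im[...,1]>1.3*im[...,2])&(w[...,2]>.166)&(w[...,2]<.18)
g[:,:200]=0;g[:,300:]=0
P=w[g][:,:2];r=cv2.minAreaRect((P*1000).astype(np.float32));print("green",len(P),r,np.nanmedian(w[g][:,2]))
print(cv2.boxPoints(r))
# black lip green
b=(im.sum(-1)<120)&(w[...,2]>.14); 
reg=np.zeros_like(b);reg[205:235,215:280]=1
print("lip",np.nanmean(w[b&reg],0),(b&reg).sum())
reg=np.zeros_like(b);reg[175:200,215:280]=1
print("back",np.nanmean(w[b&reg],0),(b&reg).sum())
reg=np.zeros_like(b);reg[160:235,355:435]=1
rim=reg&(w[...,2]>.158)&(w[...,2]<.172)
r=cv2.minAreaRect((w[rim][:,:2]*1000).astype(np.float32));print("grey rim",rim.sum(),r);print(cv2.boxPoints(r))
lid=reg&(w[...,2]>.182);Q=w[lid];c=Q.mean(0);u,s,v=np.linalg.svd(Q-c);print("lid",len(Q),c,v[2],v[0],Q.min(0),Q.max(0))
for q in ["coffee_jar","black_mug","creamer_jug","sugar_bowl","sweetener_tin"]:pass
jar=np.zeros_like(b);jar[165:215,305:350]=1;jar&=w[...,2]>.2;print("jar",np.median(w[jar],0),w[jar].min(0),w[jar].max(0))
s=np.load("side0.npz");im=s["im"].astype(int);w=s["w"]
reg=np.zeros(w.shape[:2],bool);reg[195:275,325:380]=1
lid=reg&(w[...,2]>.182);lid&=(w[...,0]>.55);Q=w[lid];c=np.median(Q,0);Q=Q[np.linalg.norm(Q-c,axis=1)<.08];u,_,v=np.linalg.svd(Q-Q.mean(0));print("sidelid",len(Q),Q.mean(0),v[2],v[0],Q.min(0),Q.max(0))
E
```

```text
green 1429 ((630.56298828125, 164.70077514648438), (132.52392578125, 314.74420166015625), 80.2899398803711) 0.17379264519733553
[[464.26953 125.93085]
 [774.50464  72.84534]
 [796.85645 203.4707 ]
 [486.62134 256.5562 ]]
lip [0.48453799 0.16802358 0.17066525] 141
back [0.56821954 0.16858453 0.17101673] 24
grey rim 347 ((536.811767578125, -198.26150512695312), (113.830810546875, 86.24153137207031), 77.29712677001953)
[[ 482.23105 -244.30179]
 [ 566.36163 -263.26587]
 [ 591.39246 -152.22122]
 [ 507.2619  -133.25714]]
lid 708 [ 0.59076728 -0.20968328  0.2225995 ] [-0.93359093  0.21116085  0.28951524] [-2.20538513e-01 -9.75378238e-01  2.38121879e-04] [ 0.56768485 -0.2675869   0.18207763] [ 0.61267857 -0.15363789  0.26408523]
jar [ 0.56359877 -0.03104703  0.2289736 ] [ 0.53065752 -0.06906837  0.20013146] [0.59851917 0.00388733 0.23702481]
sidelid 476 [ 0.58773573 -0.21696235  0.22272465] [-0.93838396  0.19624113  0.28447313] [-0.20939265 -0.97769639 -0.01626326] [ 0.56662425 -0.26849694  0.1823395 ] [ 0.61148806 -0.15427704  0.26428873]
```

View pics/crop0.png

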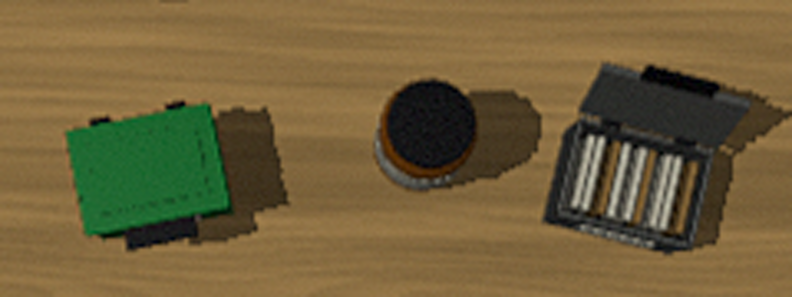

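```bash
cat >> h.py <<'E'
def ori(yaw,tilt):
    "tool z at yaw, tilt from straight down; tool y horizontal, to the left"
    z=np.array([np.cos(yaw)*np.sin(tilt),np.sin(yaw)*np.sin(tilt),-np.cos(tilt)]);y=np.array([-np.sin(yaw),np.cos(yaw),0])
    return np.stack([np.cross(y,z),y,z],1)
def inc(pos,Rt):
    o=robot.get_obs();R0=R.from_rotvec(o["tool_rot"])
    l=R0.inv().apply(np.array(pos)-o["eef_pos"])/.2
    r=(R0.inv()*R.from_matrix(Rt)).as_rotvec()/(np.pi/2)
    print("at",o["eef_pos"].round(4),"t",o["time_s"],"q",o["joint_pos"].round(2),"lin",l.round(4).tolist(),"rot",r.round(4).tolist())
E
python3 - <<'E'
from h import *
d=np.load("top0.npz");im=d["im"].astype(int);w=d["w"]
reg=np.zeros(w.shape[:2],bool);reg[170:235,212:275]=1
g=(im[...,1]>1.5*im[...,0])&(im[...,1]>1.3*im[...,2])&(w[...,2]>.169)&(w[...,2]<.18)&reg
r=cv2.minAreaRect((w[g][:,:2]*1000).astype(np.float32));print(r);print(cv2.boxPoints(r),w[g].mean(0))
b=(im.sum(-1)<140)&(w[...,2]>.16)&(w[...,2]<.18)&(w[...,0]<.505)&reg
r=cv2.minAreaRect((w[b][:,:2]*1000).astype(np.float32));print("lip",r);print(cv2.boxPoints(r))
inc([.30,.30,.28],ori(np.deg2rad(11),np.deg2rad(0)))
E
```

```text
((531.55126953125, 181.61033630371094), (84.81207275390625, 113.59353637695312), 12.90264892578125)
[[477.5335  227.50397]
 [502.89838 116.77857]
 [585.56903 135.7167 ]
 [560.20416 246.44211]] [0.5311405  0.1818937  0.17387231]
lip ((483.3143310546875, 172.90667724609375), (17.411392211914062, 89.92118072509766), 13.214668273925781)
[[464.5612  214.6866 ]
 [485.11716 127.14651]
 [502.06747 131.12675]
 [481.5115  218.66684]]
at [0.2038 0.4838 0.2313] t 0.5 q [ 1.17  0.24 -0.01  1.32  0.    1.57] lin [-0.7998, -0.66, -0.2437] rot [-0.0001, -0.0, -0.3761]
```

```bash
python3 - <<'E'
from h import *
inc([.36,.17,.26],ori(np.deg2rad(13),np.deg2rad(20)))
E
```

```text
at [0.2038 0.4838 0.2313] t 0.5 q [ 1.17  0.24 -0.01  1.32  0.    1.57] lin [-1.3287, -1.1425, -0.1436] rot [-0.0696, -0.2149, -0.3942]
```

Call:
send_rows(
  increments=[
    {"linear": [-0.75,-0.65,-0.2],"rotation": [-0.07,-0.215,-0.394],"claw": 0},
    {"linear": [-0.75,-0.65,-0.2],"rotation": [-0.07,-0.215,-0.394],"claw": 0},
    {"linear": [-0.75,-0.65,-0.2],"rotation": [-0.07,-0.215,-0.394],"claw": 0},
    {"linear": [-0.75,-0.65,-0.2],"rotation": [-0.07,-0.215,-0.394],"claw": 0},
    {"linear": [-0.75,-0.65,-0.2],"rotation": [-0.07,-0.215,-0.394],"claw": 0},
    {"linear": [-0.75,-0.65,-0.2],"rotation": [-0.07,-0.215,-0.394],"claw": 0},
    {"linear": [-0.75,-0.65,-0.2],"rotation": [-0.07,-0.215,-0.394],"claw": 0},
  ],
)

```text
time_s: 1.38
eef_pos: [0.2917, 0.3067, 0.271]
tool_rot: [-0.315, 2.777, 0.056]
force: [-0.6, -0.1, 0.4]
finger_gap: -0.003
finger_force: 0.0
```

```bash
python3 - <<'E'
from h import *
print(robot.get_obs()["finger_gap"])
inc([.38,.147,.26],ori(np.deg2rad(13),np.deg2rad(60)))
E
```

```text
-0.0034860229634970257
at [0.2917 0.3067 0.271 ] t 1.375 q [ 0.98 -0.15 -0.38  1.08 -0.24  0.72] lin [-0.2176, -0.8771, 0.1371] rot [-0.0001, -0.445, -0.0006]
```

Call:
send_rows(
  increments=[
    {"linear": [-0.22,-0.88,0.137],"rotation": [0,0,0]},
    {"linear": [-0.22,-0.88,0.137],"rotation": [0,0,0]},
    {"linear": [-0.22,-0.88,0.137],"rotation": [0,-0.1,0]},
    {"linear": [-0.22,-0.88,0.137],"rotation": [0,-0.2,0]},
    {"linear": [-0.22,-0.88,0.137],"rotation": [0,-0.3,0]},
    {"linear": [-0.22,-0.88,0.137],"rotation": [0,-0.38,0]},
    {"linear": [-0.22,-0.88,0.137],"rotation": [0,-0.445,0]},
    {"linear": [-0.22,-0.88,0.137],"rotation": [0,-0.445,0]},
  ],
)

```text
invalid input at $.increments[0]: expected keys rotation, linear, claw
```

```bash
python3 - <<'E'
from h import *
c,s=np.cos(np.deg2rad(12.9)),np.sin(np.deg2rad(12.9));ex=np.array([c,s,0]);H=np.array([.5716,.1908,.165])
for tilt in (60,68):
    t=np.deg2rad(tilt)
    # corner 50 mm in front of the lip, z 0.15
    corner=H-ex*.15+[0,0,-.015]
    inc(corner-.011*(ex*np.cos(t)+[0,0,np.sin(t)]),ori(np.deg2rad(12.9),t))
E
```

```text
at [0.2917 0.3067 0.271 ] t 1.375 q [ 0.98 -0.15 -0.38  1.08 -0.24  0.72] lin [-0.2066, -0.878, 0.7689] rot [0.0007, -0.445, 0.0002]
at [0.2917 0.3067 0.271 ] t 1.375 q [ 0.98 -0.15 -0.38  1.08 -0.24  0.72] lin [-0.2119, -0.878, 0.7744] rot [0.0007, -0.5339, 0.0002]
```

Call:
send_rows(
  increments=[
    {"linear": [-0.22,-0.88,0.137],"rotation": [0,0,0],"claw": 0},
    {"linear": [-0.22,-0.88,0.137],"rotation": [0,0,0],"claw": 0},
    {"linear": [-0.22,-0.88,0.137],"rotation": [0,-0.1,0],"claw": 0},
    {"linear": [-0.22,-0.88,0.137],"rotation": [0,-0.2,0],"claw": 0},
    {"linear": [-0.22,-0.88,0.137],"rotation": [0,-0.3,0],"claw": 0},
    {"linear": [-0.22,-0.88,0.137],"rotation": [0,-0.38,0],"claw": 0},
    {"linear": [-0.22,-0.88,0.137],"rotation": [0,-0.445,0],"claw": 0},
    {"linear": [-0.22,-0.88,0.137],"rotation": [0,-0.445,0],"claw": 0},
  ],
)

```text
time_s: 2.38
eef_pos: [0.3808, 0.1468, 0.2614]
tool_rot: [-0.237, 2.081, 0.14]
force: [0.1, 1.2, 0.2]
finger_gap: -0.0
finger_force: 0.0
```

```bash
python3 - <<'E'
from h import *
c,s=np.cos(np.deg2rad(12.9)),np.sin(np.deg2rad(12.9));ex=np.array([c,s,0]);H=np.array([.5716,.1908,.165])
for tilt in (60,65):
    t=np.deg2rad(tilt)
    corner=H-ex*.15+[0,0,-.015]
    inc(corner-.011*(ex*np.cos(t)+[0,0,np.sin(t)]),ori(np.deg2rad(12.9),t))
print(robot.get_obs()["force"])
E
```

```text
at [0.3808 0.1468 0.2614] t 2.375 q [ 0.62 -0.6  -1.13  0.02 -0.33  0.2 ] lin [0.4243, -0.0004, 0.4755] rot [0.0024, 0.0018, -0.0002]
at [0.3808 0.1468 0.2614] t 2.375 q [ 0.62 -0.6  -1.13  0.02 -0.33  0.2 ] lin [0.4241, -0.0004, 0.4803] rot [0.0024, -0.0538, -0.0003]
[0.06121441 1.22085873 0.21524686]
```

Call:
send_rows(
  increments=[
    {"linear": [0,0,0.22],"rotation": [0,0,0],"claw": 0},
    {"linear": [0.1,0,0.4],"rotation": [0,0,0],"claw": 0},
    {"linear": [0.25,0,0.475],"rotation": [0,0,0],"claw": 0},
    {"linear": [0.424,0,0.475],"rotation": [0,0,0],"claw": 0},
    {"linear": [0.424,0,0.475],"rotation": [0,0,0],"claw": 0},
    {"linear": [0.424,0,0.475],"rotation": [0,0,0],"claw": 0},
  ],
)

```text
time_s: 3.12
eef_pos: [0.4394, 0.1786, 0.2093]
tool_rot: [-0.235, 2.154, 0.114]
force: [0.1, 1.0, 0.3]
finger_gap: -0.0
finger_force: 0.0
```

```bash
python3 - <<'E'
from h import *
p=robot.read_camera("side"); save("s1.png",cv2.resize(p["image"][100:260,200:400],(800,640))[:600])
c,s=np.cos(np.deg2rad(12.9)),np.sin(np.deg2rad(12.9));ex=np.array([c,s,0]);H=np.array([.5716,.1908,.165])
t=np.deg2rad(60)
corner=H-ex*.088+[0,0,-.014]
inc(corner-.011*(ex*np.cos(t)+[0,0,np.sin(t)]),ori(np.deg2rad(12.9),t))
E
```

```text
at [0.4395 0.1785 0.2095] t 3.175 q [ 0.58 -0.29 -1.14 -0.22 -0.31  0.21] lin [0.1756, -0.0826, 0.3489] rot [-0.0093, -0.0445, 0.0002]
```

View pics/s1.png

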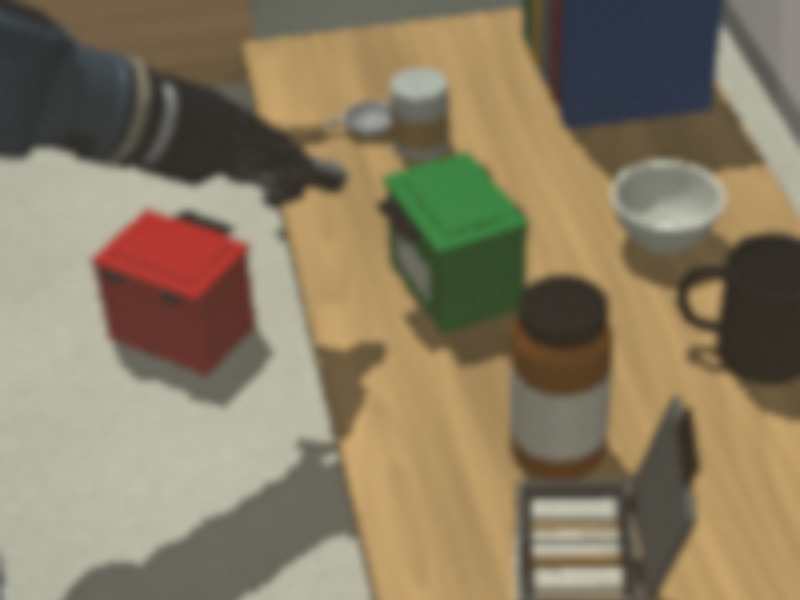

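```bash
cat > kin.py <<'E'
import numpy as np
from scipy.optimize import least_squares, minimize
D=[([1.172,.2382,-.0135,1.319,0],[.2038,.4838,.2313]),([.98,-.15,-.38,1.08,-.24],[.2917,.3067,.271]),
([.62,-.6,-1.13,.02,-.33],[.3808,.1468,.2614]),([.58,-.29,-1.14,-.22,-.31],[.4395,.1785,.2095])]
def fk(q,L):
    L1,L2,La,Lb,z0,r0,k=L;a=q[1]-q[2];e=a+q[3]
    f=lambda x:np.array([np.cos(x),0,-np.sin(x)])
    d=np.cos(q[4])*f(e)+np.array([0,np.sin(q[4]),0])
    p=np.array([r0,0,z0])+L1*np.array([np.sin(q[1]),0,np.cos(q[1])])+L2*f(a)+k*f(a-np.pi/2)+La*f(e)+Lb*d
    c,s=np.cos(q[0]),np.sin(q[0]);M=np.array([[c,-s,0],[s,c,0],[0,0,1]]);return M@p,M@d
s=least_squares(lambda L:np.concatenate([fk(q,L)[0]-p for q,p in D]+[1e-3*(L-[.35,.35,.1,.2,.2,0,0])]),[.35,.35,.1,.2,.2,0,0]);L=s.x
if __name__=="__main__":
    print(L.round(3),abs(s.fun[:12]).max())
    lo=np.array([-2.66,-1.03,-1.14,-1.82,-1.45]);hi=np.array([2.66,1.9,1.46,2.27,1.34])
    ex=np.array([np.cos(.225),np.sin(.225),0]);H=np.array([.5716,.1908,.165])
    for t in (30,35,40,45,50,55,60):
        o=[]
        for bx,bz in ((.15,-.02),(.115,-.02),(.088,-.02),(.088,-.01),(.08,.05),(.03,.085),(-.01,.09)):
            tt=np.deg2rad(t);d=ex*np.sin(tt)-[0,0,np.cos(tt)];c=H-bx*ex+[0,0,bz]-.011*(ex*np.cos(tt)+[0,0,np.sin(tt)])
            g=least_squares(lambda q:np.concatenate([(fk(q,L)[0]-c)*10,fk(q,L)[1]-d]),[.5,0,-.8,.2,-.3],bounds=(lo,hi))
            o.append((round(g.cost**.5,3),round(g.x[2],2)))
        print(t,o)
E
python3 kin.py
```

```text
[0.559 0.374 0.12  0.306 0.176 0.022 0.032] 0.0020113871425420093
30 [(np.float64(0.0), np.float64(-0.87)), (np.float64(0.0), np.float64(-0.82)), (np.float64(0.0), np.float64(-0.78)), (np.float64(0.0), np.float64(-0.76)), (np.float64(0.0), np.float64(-0.62)), (np.float64(0.0), np.float64(-0.46)), (np.float64(0.0), np.float64(-0.38))]
35 [(np.float64(0.0), np.float64(-0.96)), (np.float64(0.0), np.float64(-0.91)), (np.float64(0.0), np.float64(-0.87)), (np.float64(0.0), np.float64(-0.85)), (np.float64(0.0), np.float64(-0.71)), (np.float64(0.0), np.float64(-0.56)), (np.float64(0.0), np.float64(-0.48))]
40 [(np.float64(0.0), np.float64(-1.06)), (np.float64(0.0), np.float64(-1.01)), (np.float64(0.0), np.float64(-0.97)), (np.float64(0.0), np.float64(-0.95)), (np.float64(0.0), np.float64(-0.8)), (np.float64(0.0), np.float64(-0.65)), (np.float64(0.0), np.float64(-0.58))]
45 [(np.float64(0.007), np.float64(-1.14)), (np.float64(0.0), np.float64(-1.11)), (np.float64(0.0), np.float64(-1.07)), (np.float64(0.0), np.float64(-1.04)), (np.float64(0.0), np.float64(-0.9)), (np.float64(0.0), np.float64(-
[... 178 characters left out ...]
64(0.004), np.float64(-1.14)), (np.float64(0.0), np.float64(-0.99)), (np.float64(0.0), np.float64(-0.85)), (np.float64(0.0), np.float64(-0.78))]
55 [(np.float64(0.125), np.float64(-1.14)), (np.float64(0.1), np.float64(-1.14)), (np.float64(0.077), np.float64(-1.14)), (np.float64(0.063), np.float64(-1.14)), (np.float64(0.0), np.float64(-1.09)), (np.float64(0.0), np.float64(-0.94)), (np.float64(0.0), np.float64(-0.87))]
60 [(np.float64(0.184), np.float64(-1.14)), (np.float64(0.158), np.float64(-1.14)), (np.float64(0.136), np.float64(-1.14)), (np.float64(0.122), np.float64(-1.14)), (np.float64(0.033), np.float64(-1.14)), (np.float64(0.0), np.float64(-1.05)), (np.float64(0.0), np.float64(-0.97))]
```

```bash
cat >> h.py <<'E'
yg=.225;EX=np.array([np.cos(yg),np.sin(yg),0]);H=np.array([.5716,.1908,.165]);T=np.deg2rad(42)
def tcp(f,z): return H+EX*f+[0,0,z]-.011*(EX*np.cos(T)+[0,0,np.sin(T)])
E
python3 - <<'E'
from h import *
inc(tcp(-.14,-.017),ori(yg,T))
E
```

```text
at [0.4395 0.1785 0.2095] t 3.175 q [ 0.58 -0.29 -1.14 -0.22 -0.31  0.21] lin [0.3319, -0.0858, 0.1246] rot [-0.0091, 0.1555, -0.0012]
```

Call:
send_rows(
  increments=[
    {"linear": [0,0,0],"rotation": [0,0.2,0],"claw": 0},
    {"linear": [0,0,0],"rotation": [0,0.2,0],"claw": 0},
    {"linear": [0,0,0],"rotation": [0,0.2,0],"claw": 0},
  ],
)

```text
time_s: 3.55
eef_pos: [0.4414, 0.1787, 0.212]
tool_rot: [-0.265, 2.466, 0.081]
force: [1.1, -0.7, -0.1]
finger_gap: 0.001
finger_force: 0.0
```

```bash
python3 - <<'E'
from h import *
inc(tcp(-.14,-.017),ori(yg,T))
E
```

```text
at [0.4414 0.1787 0.212 ] t 3.55 q [ 0.5  -0.25 -0.8   0.38 -0.18  0.23] lin [0.2921, -0.0851, 0.2251] rot [-0.009, -0.0443, -0.0037]
```

Call:
send_rows(
  increments=[
    {"linear": [0.29,-0.085,0],"rotation": [-0.009,-0.044,-0.004],"claw": 0},
    {"linear": [0.292,-0.085,0.1],"rotation": [-0.009,-0.044,-0.004],"claw": 0},
    {"linear": [0.292,-0.085,0.225],"rotation": [-0.009,-0.044,-0.004],"claw": 0},
    {"linear": [0.292,-0.085,0.225],"rotation": [-0.009,-0.044,-0.004],"claw": 0},
    {"linear": [0.292,-0.085,0.225],"rotation": [-0.009,-0.044,-0.004],"claw": 0},
  ],
)

```text
time_s: 4.18
eef_pos: [0.4255, 0.157, 0.1382]
tool_rot: [-0.273, 2.397, 0.102]
force: [-0.3, -0.1, -0.6]
finger_gap: -0.002
finger_force: 0.0
```

```bash
python3 - <<'E'
from h import *
p=robot.read_camera("side"); save("s2.png",cv2.resize(p["image"][120:200,250:360],(792,576),interpolation=cv2.INTER_CUBIC))
inc(tcp(-.088,-.017),ori(yg,T))
w=world(p);m=np.zeros(w.shape[:2],bool);m[120:200,250:345]=1
E
```

```text
at [0.4256 0.1572 0.1385] t 4.225 q [ 0.46 -0.21 -1.07 -0.01 -0.16  0.17] lin [-0.2067, 0.0009, 0.1711] rot [-0.0003, -0.0006, 0.0011]
```

View pics/s2.png

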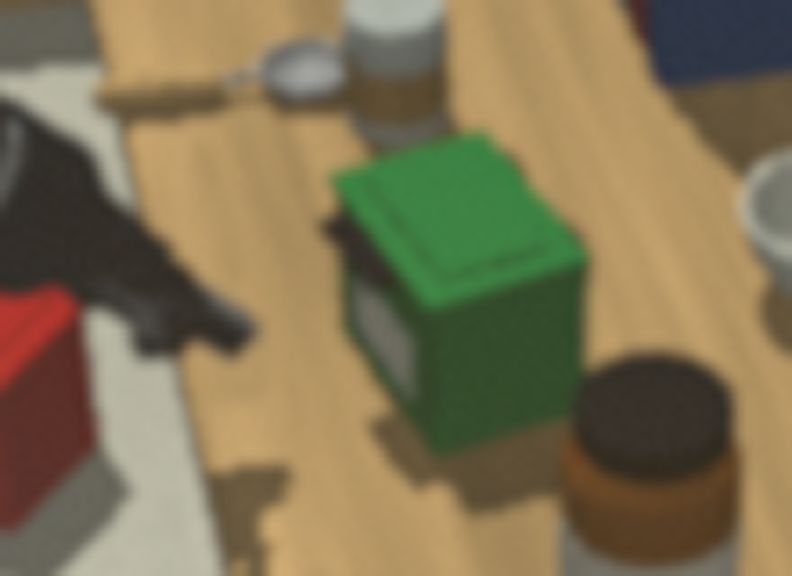

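Call:
send_rows(
  increments=[
    {"linear": [-0.1,0,0.085],"rotation": [0,0,0],"claw": 0},
    {"linear": [-0.16,0,0.13],"rotation": [0,0,0],"claw": 0},
    {"linear": [-0.207,0,0.171],"rotation": [0,0,0],"claw": 0},
    {"linear": [-0.207,0,0.171],"rotation": [0,0,0],"claw": 0},
  ],
)

```text
time_s: 4.72
eef_pos: [0.4784, 0.1692, 0.1399]
tool_rot: [-0.272, 2.397, 0.102]
force: [-1.6, -0.1, -0.5]
finger_gap: 0.001
finger_force: 0.0
```

```bash
python3 - <<'E'
from h import *
for ph in (4,12,20,28,36,44,52,60,68,76,84,92,99,102):
    a=np.deg2rad(ph)
    if ph<48: f,z=-.1*np.cos(a)+.018*np.sin(T),.1*np.sin(a)-.018*np.cos(T)
    else: f,z=-.082*np.cos(a),.082*np.sin(a)
    print(ph,end=" ");inc(tcp(f,z),ori(yg,T))
E
```

```text
4 at [0.4784 0.1692 0.1399] t 4.725 q [ 0.42 -0.1  -0.99 -0.04 -0.13  0.14] lin [-0.0367, 0.0013, -0.0429] rot [-0.0005, -0.0011, 0.001]
12 at [0.4784 0.1692 0.1399] t 4.725 q [ 0.42 -0.1  -0.99 -0.04 -0.13  0.14] lin [-0.0901, 0.0011, -0.0878] rot [-0.0005, -0.0011, 0.001]
20 at [0.4784 0.1692 0.1399] t 4.725 q [ 0.42 -0.1  -0.99 -0.04 -0.13  0.14] lin [-0.1492, 0.001, -0.1249] rot [-0.0005, -0.0011, 0.001]
28 at [0.4784 0.1692 0.1399] t 4.725 q [ 0.42 -0.1  -0.99 -0.04 -0.13  0.14] lin [-0.2129, 0.0009, -0.1534] rot [-0.0005, -0.0011, 0.001]
36 at [0.4784 0.1692 0.1399] t 4.725 q [ 0.42 -0.1  -0.99 -0.04 -0.13  0.14] lin [-0.2799, 0.0008, -0.1727] rot [-0.0005, -0.0011, 0.001]
44 at [0.4784 0.1692 0.1399] t 4.725 q [ 0.42 -0.1  -0.99 -0.04 -0.13  0.14] lin [-0.349, 0.0006, -0.1826] rot [-0.0005, -0.0011, 0.001]
52 at [0.4784 0.1692 0.1399] t 4.725 q [ 0.42 -0.1  -0.99 -0.04 -0.13  0.14] lin [-0.4124, 0.0005, -0.1829] rot [-0.0005, -0.0011, 0.001]
60 at [0.4784 0.1692 0.1399] t 4.725 q [ 0.42 -0.1  -0.99 -0.04 -0.13  0.14] lin [-0.4691, 0.0005, -0.175] rot [-0.0005, -0.0011, 0.001]
68 at [0.4784 0.1692 0.1399] t 4.725 q [ 0.42 -0.1  -0.99 -0.04 -0.13  0.14] lin [-0.5241, 0.0004, -0.1594] rot [-0.0005, -0.0011, 0.001]
76 at [0.4784 0.1692 0.1399] t 4.725 q [ 0.42 -0.1  -0.99 -0.04 -0.13  0.14] lin [-0.5764, 0.0003, -0.1362] rot [-0.0005, -0.0011, 0.001]
84 at [0.4784 0.1692 0.1399] t 4.725 q [ 0.42 -0.1  -0.99 -0.04 -0.13  0.14] lin [-0.625, 0.0003, -0.106] rot [-0.0005, -0.0011, 0.001]
92 at [0.4784 0.1692 0.1399] t 4.725 q [ 0.42 -0.1  -0.99 -0.04 -0.13  0.14] lin [-0.6688, 0.0002, -0.0693] rot [-0.0005, -0.0011, 0.001]
99 at [0.4784 0.1692 0.1399] t 4.725 q [ 0.42 -0.1  -0.99 -0.04 -0.13  0.14] lin [-0.7027, 0.0002, -0.0324] rot [-0.0005, -0.0011, 0.001]
102 at [0.4784 0.1692 0.1399] t 4.725 q [ 0.42 -0.1  -0.99 -0.04 -0.13  0.14] lin [-0.7158, 0.0002, -0.0154] rot [-0.0005, -0.0011, 0.001]
```

Call:
send_rows(
  increments=[
    {"linear": [-0.02,0,-0.022],"rotation": [0,0,0],"claw": 0},
    {"linear": [-0.037,0,-0.043],"rotation": [0,0,0],"claw": 0},
    {"linear": [-0.063,0,-0.066],"rotation": [0,0,0],"claw": 0},
    {"linear": [-0.09,0,-0.088],"rotation": [0,0,0],"claw": 0},
    {"linear": [-0.12,0,-0.107],"rotation": [0,0,0],"claw": 0},
    {"linear": [-0.149,0,-0.125],"rotation": [0,0,0],"claw": 0},
    {"linear": [-0.149,0,-0.125],"rotation": [0,0,0],"claw": 0},
  ],
)

```text
time_s: 5.6
eef_pos: [0.4839, 0.1707, 0.1793]
tool_rot: [-0.272, 2.396, 0.103]
force: [-0.5, -0.4, 0.5]
finger_gap: 0.003
finger_force: 0.2
```

```bash
python3 - <<'E'
from h import *
p=robot.read_camera("side"); save("s3.png",cv2.resize(p["image"][120:200,250:360],(792,576),interpolation=cv2.INTER_CUBIC))
for ph in (28,36,44,52,60,68,76,84,92,99,102):
    a=np.deg2rad(ph)
    if ph<48: f,z=-.1*np.cos(a)+.018*np.sin(T),.1*np.sin(a)-.018*np.cos(T)
    else: f,z=-.082*np.cos(a),.082*np.sin(a)
    print(ph,end=" ");inc(tcp(f,z),ori(yg,T))
E
```

```text
28 at [0.4836 0.1705 0.1788] t 5.65 q [ 0.41 -0.16 -0.9   0.11 -0.13  0.14] lin [-0.0635, 0.0005, -0.0266] rot [-0.0003, -0.0006, 0.0011]
36 at [0.4836 0.1705 0.1788] t 5.65 q [ 0.41 -0.16 -0.9   0.11 -0.13  0.14] lin [-0.1305, 0.0003, -0.0459] rot [-0.0003, -0.0006, 0.0011]
44 at [0.4836 0.1705 0.1788] t 5.65 q [ 0.41 -0.16 -0.9   0.11 -0.13  0.14] lin [-0.1996, 0.0002, -0.0557] rot [-0.0003, -0.0006, 0.0011]
52 at [0.4836 0.1705 0.1788] t 5.65 q [ 0.41 -0.16 -0.9   0.11 -0.13  0.14] lin [-0.2631, 0.0001, -0.056] rot [-0.0003, -0.0006, 0.0011]
60 at [0.4836 0.1705 0.1788] t 5.65 q [ 0.41 -0.16 -0.9   0.11 -0.13  0.14] lin [-0.3197, 0.0, -0.0481] rot [-0.0003, -0.0006, 0.0011]
68 at [0.4836 0.1705 0.1788] t 5.65 q [ 0.41 -0.16 -0.9   0.11 -0.13  0.14] lin [-0.3747, -0.0001, -0.0323] rot [-0.0003, -0.0006, 0.0011]
76 at [0.4836 0.1705 0.1788] t 5.65 q [ 0.41 -0.16 -0.9   0.11 -0.13  0.14] lin [-0.427, -0.0002, -0.0091] rot [-0.0003, -0.0006, 0.0011]
84 at [0.4836 0.1705 0.1788] t 5.65 q [ 0.41 -0.16 -0.9   0.11 -0.13  0.14] lin [-0.4756, -0.0002, 0.0211] rot [-0.0003, -0.0006, 0.0011]
92 at [0.4836 0.1705 0.1788] t 5.65 q [ 0.41 -0.16 -0.9   0.11 -0.13  0.14] lin [-0.5194, -0.0003, 0.0579] rot [-0.0003, -0.0006, 0.0011]
99 at [0.4836 0.1705 0.1788] t 5.65 q [ 0.41 -0.16 -0.9   0.11 -0.13  0.14] lin [-0.5533, -0.0003, 0.0948] rot [-0.0003, -0.0006, 0.0011]
102 at [0.4836 0.1705 0.1788] t 5.65 q [ 0.41 -0.16 -0.9   0.11 -0.13  0.14] lin [-0.5663, -0.0003, 0.1118] rot [-0.0003, -0.0006, 0.0011]
```

View pics/s3.png

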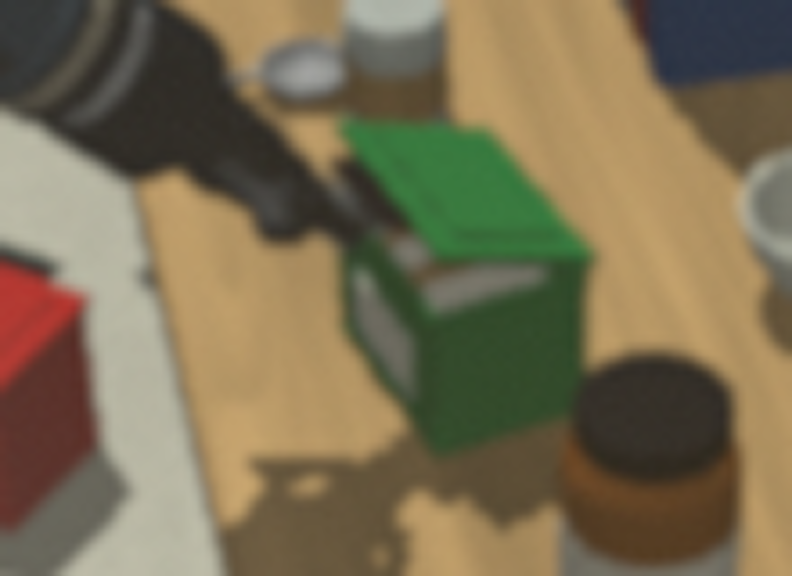

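The green lid (340-590, 120-260) is partly lifted by the tip at (355,235), and the canister hasn't moved. I'll keep following the arc.

Call:
send_rows(
  increments=[
    {"linear": [-0.032,0,-0.014],"rotation": [0,0,0],"claw": 0},
    {"linear": [-0.064,0,-0.027],"rotation": [0,0,0],"claw": 0},
    {"linear": [-0.098,0,-0.037],"rotation": [0,0,0],"claw": 0},
    {"linear": [-0.13,0,-0.046],"rotation": [0,0,0],"claw": 0},
    {"linear": [-0.165,0,-0.052],"rotation": [0,0,0],"claw": 0},
    {"linear": [-0.2,0,-0.056],"rotation": [0,0,0],"claw": 0},
    {"linear": [-0.23,0,-0.057],"rotation": [0,0,0],"claw": 0},
    {"linear": [-0.263,0,-0.056],"rotation": [0,0,0],"claw": 0},
    {"linear": [-0.292,0,-0.053],"rotation": [0,0,0],"claw": 0},
    {"linear": [-0.32,0,-0.048],"rotation": [0,0,0],"claw": 0},
  ],
)

```text
time_s: 6.9
eef_pos: [0.5237, 0.1798, 0.2284]
tool_rot: [-0.273, 2.397, 0.102]
force: [-1.2, 0.0, 0.4]
finger_gap: -0.002
finger_force: 0.2
```

```bash
python3 - <<'E'
from h import *
for ph in (60,68,76,84,92,99,102):
    a=np.deg2rad(ph); f,z=-.082*np.cos(a),.082*np.sin(a)
    print(ph,end=" ");inc(tcp(f,z),ori(yg,T))
E
```

```text
60 at [0.5237 0.1798 0.2284] t 6.9 q [ 0.39 -0.15 -0.74  0.25 -0.11  0.12] lin [-0.0008, 0.0003, -0.0012] rot [-0.0004, -0.0011, 0.0012]
68 at [0.5237 0.1798 0.2284] t 6.9 q [ 0.39 -0.15 -0.74  0.25 -0.11  0.12] lin [-0.0558, 0.0002, 0.0145] rot [-0.0004, -0.0011, 0.0012]
76 at [0.5237 0.1798 0.2284] t 6.9 q [ 0.39 -0.15 -0.74  0.25 -0.11  0.12] lin [-0.1081, 0.0002, 0.0376] rot [-0.0004, -0.0011, 0.0012]
84 at [0.5237 0.1798 0.2284] t 6.9 q [ 0.39 -0.15 -0.74  0.25 -0.11  0.12] lin [-0.1567, 0.0001, 0.0679] rot [-0.0004, -0.0011, 0.0012]
92 at [0.5237 0.1798 0.2284] t 6.9 q [ 0.39 -0.15 -0.74  0.25 -0.11  0.12] lin [-0.2005, 0.0, 0.1046] rot [-0.0004, -0.0011, 0.0012]
99 at [0.5237 0.1798 0.2284] t 6.9 q [ 0.39 -0.15 -0.74  0.25 -0.11  0.12] lin [-0.2344, 0.0, 0.1414] rot [-0.0004, -0.0011, 0.0012]
102 at [0.5237 0.1798 0.2284] t 6.9 q [ 0.39 -0.15 -0.74  0.25 -0.11  0.12] lin [-0.2475, -0.0, 0.1584] rot [-0.0004, -0.0011, 0.0012]
```

Call:
send_rows(
  increments=[
    {"linear": [-0.028,0,0.007],"rotation": [0,0,0],"claw": 0},
    {"linear": [-0.056,0,0.0145],"rotation": [0,0,0],"claw": 0},
    {"linear": [-0.082,0,0.026],"rotation": [0,0,0],"claw": 0},
    {"linear": [-0.108,0,0.038],"rotation": [0,0,0],"claw": 0},
    {"linear": [-0.133,0,0.053],"rotation": [0,0,0],"claw": 0},
    {"linear": [-0.157,0,0.068],"rotation": [0,0,0],"claw": 0},
    {"linear": [-0.179,0,0.087],"rotation": [0,0,0],"claw": 0},
    {"linear": [-0.2,0,0.105],"rotation": [0,0,0],"claw": 0},
    {"linear": [-0.234,0,0.141],"rotation": [0,0,0],"claw": 0},
    {"linear": [-0.234,0,0.141],"rotation": [0,0,0],"claw": 0},
  ],
)

```text
time_s: 8.15
eef_pos: [0.5764, 0.1919, 0.2384]
tool_rot: [-0.273, 2.397, 0.102]
force: [-0.7, 0.4, -0.9]
finger_gap: 0.001
finger_force: 0.0
```

```bash
python3 - <<'E'
from h import *
p=robot.read_camera("side"); save("s4.png",cv2.resize(p["image"][110:190,250:360],(792,576),interpolation=cv2.INTER_CUBIC))
inc(tcp(-.10,.12),ori(yg,T))
E
```

```text
at [0.5759 0.1917 0.2381] t 8.2 q [ 0.37 -0.06 -0.64  0.27 -0.1   0.11] lin [0.2875, 0.0003, -0.5228] rot [-0.0005, -0.0014, 0.0011]
```

View pics/s4.png

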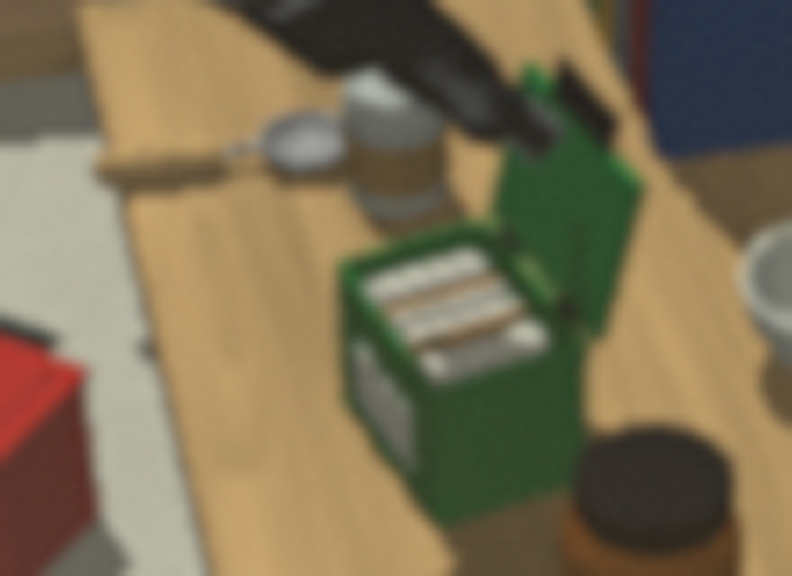

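Green lid is open and leaning back at (570,200), canister still in place. I'll retreat and cross to the grey one.

Call:
send_rows(
  increments=[
    {"linear": [0.08,0,-0.15],"rotation": [0,0,0],"claw": 0},
    {"linear": [0.2,0,-0.35],"rotation": [0,0,0],"claw": 0},
    {"linear": [0.25,0,-0.55],"rotation": [0,0,0],"claw": 0},
    {"linear": [0.25,0,-0.7],"rotation": [0,0,0],"claw": 0},
    {"linear": [0.25,0,-0.7],"rotation": [0,0,0],"claw": 0},
  ],
)

```text
time_s: 8.82
eef_pos: [0.4481, 0.1628, 0.3117]
tool_rot: [-0.273, 2.393, 0.104]
force: [-0.0, 0.2, 0.4]
finger_gap: -0.002
finger_force: 0.0
```

```bash
cat >> h.py <<'E'
yr=np.deg2rad(-12.5);EG=np.array([np.cos(yr),np.sin(yr),0]);HG=np.array([.576,-.2067,.165])
E
python3 - <<'E'
from h import *
p=robot.read_camera("top");w=world(p);im=p["image"].astype(int)
save("t2.png",cv2.resize(p["image"][150:240,200:440],(792,297),interpolation=cv2.INTER_CUBIC))
inc([.52,-.03,.345],ori(0,np.deg2rad(20)))
E
```

```text
at [0.4484 0.1628 0.3102] t 8.875 q [ 0.44 -0.37 -0.65  0.56 -0.14  0.16] lin [-0.214, -1.0201, -0.0393] rot [0.0741, 0.244, 0.1247]
```

View pics/t2.png

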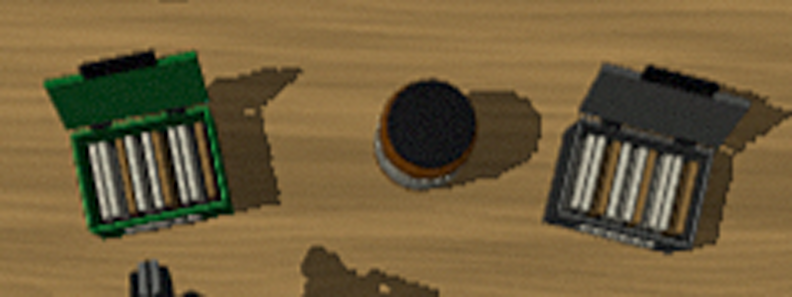

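The green lid stays open without the tool (lid at 125,85). Next is the grey canister.

Call:
send_rows(
  increments=[
    {"linear": [-0.1,-0.2,-0.1],"rotation": [0.01,0.05,0.02],"claw": 0},
    {"linear": [-0.214,-0.98,-0.06],"rotation": [0.074,0.244,0.125],"claw": 0},
    {"linear": [-0.214,-0.98,-0.06],"rotation": [0.074,0.244,0.125],"claw": 0},
    {"linear": [-0.214,-0.98,-0.06],"rotation": [0.074,0.244,0.125],"claw": 0},
    {"linear": [-0.214,-0.98,-0.06],"rotation": [0.074,0.244,0.125],"claw": 0},
    {"linear": [-0.214,-0.98,-0.06],"rotation": [0.074,0.244,0.125],"claw": 0},
    {"linear": [-0.214,-0.98,-0.06],"rotation": [0.074,0.244,0.125],"claw": 0},
  ],
)

```text
time_s: 9.75
eef_pos: [0.515, -0.0222, 0.3467]
tool_rot: [-0.001, 2.795, -0.001]
force: [-0.4, 1.0, 1.2]
finger_gap: 0.001
finger_force: 0.0
```

```bash
python3 - <<'E'
from h import *
inc(HG+EG*.08+[0,0,.17],ori(yr,0))
E
```

```text
at [ 0.515  -0.0222  0.3467] t 9.75 q [-0.05 -0.06 -0.12  1.16  0.02 -0.05] lin [-0.6339, -1.0092, 0.2917] rot [0.0238, 0.2197, 0.1377]
```

Call:
send_rows(
  increments=[
    {"linear": [-0.63,-1.0,0.29],"rotation": [0.024,0.22,0.138],"claw": 0},
    {"linear": [-0.63,-1.0,0.29],"rotation": [0.024,0.22,0.138],"claw": 0},
    {"linear": [-0.63,-1.0,0.29],"rotation": [0.024,0.22,0.138],"claw": 0},
    {"linear": [-0.63,-1.0,0.29],"rotation": [0.024,0.22,0.138],"claw": 0},
    {"linear": [-0.63,-1.0,0.29],"rotation": [0.024,0.22,0.138],"claw": 0},
    {"linear": [-0.63,-1.0,0.29],"rotation": [0.024,0.22,0.138],"claw": 0},
    {"linear": [-0.63,-1.0,0.29],"rotation": [0.024,0.22,0.138],"claw": 0},
  ],
)

```text
time_s: 10.62
eef_pos: [0.653, -0.2215, 0.3371]
tool_rot: [0.342, 3.121, -0.001]
force: [0.3, -0.0, 1.1]
finger_gap: 0.002
finger_force: 0.0
```

```bash
python3 - <<'E'
from h import *
inc(HG+EG*.08+[0,0,.055],ori(yr,0))
inc(HG+EG*0+[0,0,.055],ori(yr,0))
E
```

```text
at [ 0.653  -0.2215  0.3371] t 10.625 q [-0.33  0.56  0.76  1.77 -0.   -0.11] lin [-0.0075, -0.0109, 0.5856] rot [-0.0003, 0.001, -0.0]
at [ 0.653  -0.2215  0.3371] t 10.625 q [-0.33  0.56  0.76  1.77 -0.   -0.11] lin [0.3925, -0.0109, 0.585] rot [-0.0003, 0.001, -0.0]
```

Call:
send_rows(
  increments=[
    {"linear": [-0.008,-0.01,0.25],"rotation": [0,0,0],"claw": 0},
    {"linear": [-0.008,-0.01,0.45],"rotation": [0,0,0],"claw": 0},
    {"linear": [-0.008,-0.01,0.585],"rotation": [0,0,0],"claw": 0},
    {"linear": [-0.008,-0.01,0.585],"rotation": [0,0,0],"claw": 0},
    {"linear": [0.05,-0.01,0.585],"rotation": [0,0,0],"claw": 0},
    {"linear": [0.09,-0.01,0.585],"rotation": [0,0,0],"claw": 0},
    {"linear": [0.13,-0.01,0.585],"rotation": [0,0,0],"claw": 0},
    {"linear": [0.17,-0.01,0.585],"rotation": [0,0,0],"claw": 0},
    {"linear": [0.21,-0.01,0.585],"rotation": [0,0,0],"claw": 0},
    {"linear": [0.21,-0.01,0.585],"rotation": [0,0,0],"claw": 0},
  ],
)

```text
time_s: 11.88
eef_pos: [0.6119, -0.216, 0.2194]
tool_rot: [0.345, 3.121, -0.001]
force: [0.2, 0.1, 3.8]
finger_gap: -0.002
finger_force: 0.0
```

```bash
python3 - <<'E'
from h import *
p=robot.read_camera("side"); save("s5.png",cv2.resize(p["image"][170:280,300:430],(709,600),interpolation=cv2.INTER_CUBIC))
inc(HG+EG*0+[0,0,.055],ori(yr,0))
E
```

```text
at [ 0.6122 -0.2161  0.2193] t 11.925 q [-0.34  0.46  0.29  1.4  -0.   -0.12] lin [0.1867, 0.0066, -0.0038] rot [-0.0004, 0.0009, -0.0011]
```

View pics/s5.png

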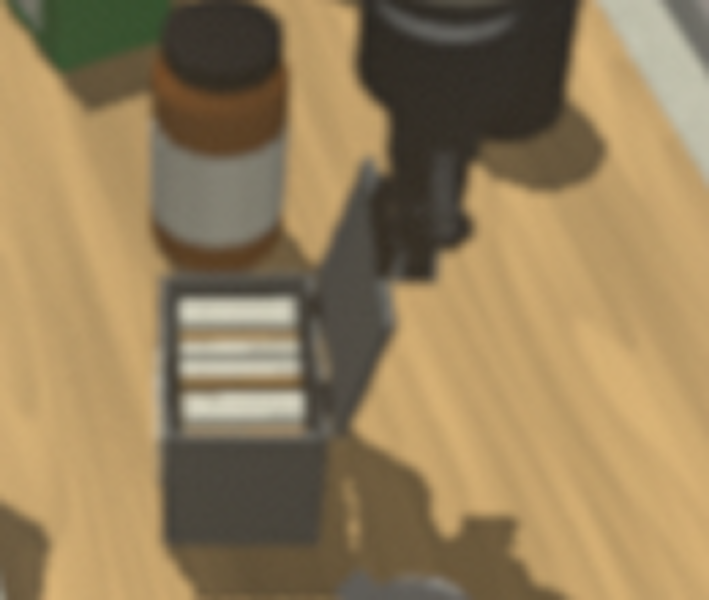

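The finger at (410,230) is behind the grey lid (355,290), which has started to move; the canister is in place. I'll keep pulling.

Call:
send_rows(
  increments=[
    {"linear": [0.03,0.006,0],"rotation": [0,0,0],"claw": 0},
    {"linear": [0.06,0.006,0],"rotation": [0,0,0],"claw": 0},
    {"linear": [0.09,0.006,0],"rotation": [0,0,0],"claw": 0},
    {"linear": [0.12,0.006,0],"rotation": [0,0,0],"claw": 0},
    {"linear": [0.15,0.006,0],"rotation": [0,0,0],"claw": 0},
    {"linear": [0.18,0.006,0],"rotation": [0,0,0],"claw": 0},
    {"linear": [0.21,0.006,0],"rotation": [0,0,0],"claw": 0},
    {"linear": [0.21,0.006,0],"rotation": [0,0,0],"claw": 0},
    {"linear": [0.21,0.006,0],"rotation": [0,0,0],"claw": 0},
  ],
)

```text
time_s: 13.05
eef_pos: [0.5714, -0.2057, 0.2186]
tool_rot: [0.345, 3.123, -0.001]
force: [0.2, -0.7, -0.2]
finger_gap: -0.001
finger_force: 0.0
```

Call:
send_rows(
  increments=[
    {"linear": [0,0,-0.2],"rotation": [0,0,0],"claw": 0},
    {"linear": [0,0,-0.5],"rotation": [0,0,0],"claw": 0},
    {"linear": [0.0,0,-0.7],"rotation": [0,0,0],"claw": 0},
    {"linear": [0.5,0,-0.7],"rotation": [0,0,0],"claw": 0},
    {"linear": [0.8,0,-0.7],"rotation": [0,0,0],"claw": 0},
    {"linear": [0.8,0,-0.7],"rotation": [0,0,0],"claw": 0},
    {"linear": [0.8,0,-0.7],"rotation": [0,0,0],"claw": 0},
    {"linear": [0.8,0,-0.7],"rotation": [0,0,0],"claw": 0},
  ],
)

```text
time_s: 14.05
eef_pos: [0.4159, -0.171, 0.3588]
tool_rot: [0.345, 3.122, -0.001]
force: [0.3, -0.5, 0.9]
finger_gap: -0.002
finger_force: 0.0
```

```bash
python3 - <<'E'
from h import *
p=robot.read_camera("side"); save("s6.png",cv2.resize(p["image"][100:300,210:460],(750,600),interpolation=cv2.INTER_CUBIC))
E
```

```text
(no output)
```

View pics/s6.png

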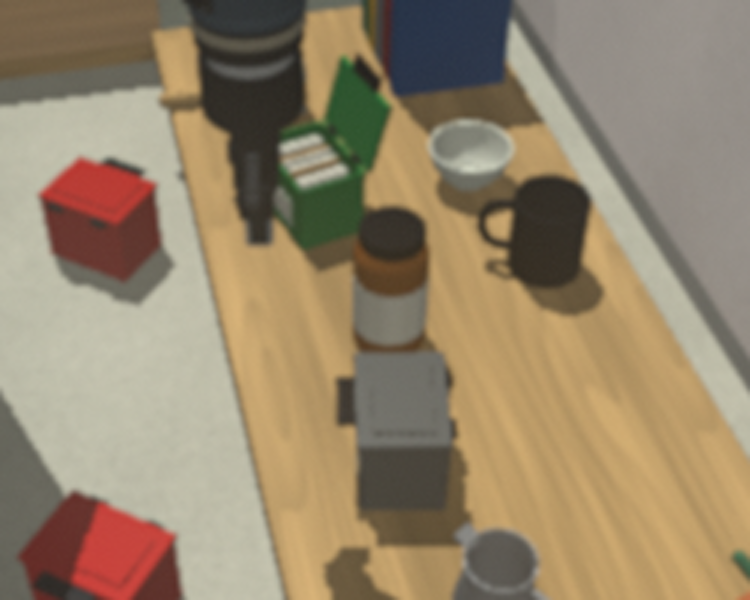

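The grey lid is shut (400,395), the green lid is open (355,115), nothing else has moved and the arm is clear.

```bash
python3 -c "
from bench import robot
print(robot.hand_in())"
```

```text
the job is handed in; nothing more can be done
None
```

The grey canister's lid is shut and the green canister's lid stands open by itself; in the last camera picture nothing else had moved and the arm was clear. The job was handed in at about 14 s of the 51 s allowed, and no verdict came back.

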